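Clamp a lock cylinder in the holding fixture

ROBOT

A 6-joint arm with a two-finger parallel gripper is mounted at the origin on the work surface. World frame = base frame: x ahead of the robot, y to its left, z up, the work surface at z = 0. Lengths are in m, angles in rad, forces in N, time in s.
With the tool pointing down it reaches from about 0.35 to 0.975 m from the base axis. Payload 17.4 kg.
Tool frame: the origin (TCP) lies on the front face of the gripper's body, between the roots of the fingers; the fingertips stand 73 mm ahead of it and the grasp point (between the pads) lies 54 mm ahead of it; z points along the fingers, y is the direction in which the jaws open and shut (so a half turn about z gives the same grasp; the last joint's range is limited). The gripper opens to 85 mm and grips with 20 to 120 N. Pads are 22 mm wide; open, the fingers measure 114 mm over their backs; the gripper's body (76 mm by 85 mm) begins 54 mm behind the grasp point. The pads swing forward as they close: fully open they stand 13 mm farther back than shut.
Start: joints at [-1.316, 0.116, 1.442, -0, 1.584, -0.038], TCP at [0.195, -0.646, 0.304] pointing down, gripper open.
Joint ranges: [-2.83, 2.83], [-0.83, 2.19], [0.07, 2.5], [-1.14, 4.28], [0.01, 3], [-2.97, 2.97]. Speed limits (rad/s): [1.89, 1.89, 2.22, 3.14, 3.14, 3.14].

INTERFACE

Orientations are given as a unit quaternion [x, y, z, w].
In Python, from bench import ctrl, eyes, job gives the robot as it stands. The module is installed in compiled form; this text tells all that it offers.
- The arm moves only by the tool apply_moves, never from a script. Its argument "deltas" is text: rows parted by semicolons, each of 5 numbers parted by spaces: the opening in per cent of the stroke, from 0 (shut) to 100 (fully open), then the shift along the tool's x, y, z in units of 30 mm (1.0 is 30 mm), then the turn about the tool's z in units of 6 degrees (1.0 is 6 degrees). A call has 1 to 5 rows; each row is the pose to reach, as a shift and turn from the pose measured when the call began, along the tool's axes at that moment; what a row does not reach only later rows make up. A row lasts 1/12 s, in which the tool goes at most 41.7 mm and 7.16 degrees, less where a joint would pass 70% of its speed; a pose out of reach is approached as far as the arm can. A call with a gripper value outside its range is refused whole. The fingers move at their own pace and stop on an object; the grip force is fixed at half the most. Time passes only in rows, so rows that repeat a pose let the fingers close. It gives the time, the measured TCP pose, the force and the opening at its end, in the units of the state.
- ctrl.get_state(): the state, without advancing time (a new reading comes with each control period).
- eyes.camera(name): name is "scene" or "top" or "wrist"; returns (picture, depth): 400x640x3 uint8, red, green, blue; 400x640 float32, m along the optical axis (not along the pixel's ray), 0 where there is no reading.
- eyes.calibration(name): a dict with "fx", "fy", "cx", "cy" (pixels), "T" (4x4, takes a point from camera to world coordinates). Camera axes: x right, y down, z forward; pixel columns grow to the right and rows downward; lengths in m; the calibration is good to about 2 mm. The wrist camera is an equidistant fisheye: a pixel r from the principal point sees the ray r / f radians off the axis. A picture is of the moment at which its call begins: read the wrist's pose just before it. calibration takes no time and is no camera call; for the wrist camera it gives the pose at the moment of the call.
- job.close_job(): hands the job in, once; it reports no verdict.
The state is a dict: "time": time; "joints": joint angles; "joint_velocities": joint speeds; "tau": joint torques, N m; "ee_pos": TCP position; "orientation": TCP orientation; "wrist_force": force on the tool from outside, world axes, zero at the start; "torque": the same for the moment, N m; "finger_gap": opening from 0.0 (shut) to 1.0 (fully open).
Only numpy, scipy, OpenCV 4.12 (cv2) and the standard library are available. Lean on these libraries where they do the work, as an engineer would, in place of code of your own. Each camera call takes 0.05 s, during which the arm holds its last target. There are 200 camera calls.

TASK

The brass lock cylinder lies in the vee cradle of the steel holding fixture. Swing the clamp arm over it, all the way to its stop pin, then turn the knurled thumbscrew on the arm clockwise until it seats finger-tight, stopping as soon as you feel the resistance clearly rise: overtightening crushes the cylinder's thin shell. Let go of everything, and leave the cylinder and the things standing around the fixture where they are.

Things in the scene. Friction and masses are not known exactly. Their poses are not given: they have to be found in the camera images.
- fixture: Steel holding fixture, fixed to the bench: base plate 110 x 190 mm, 16 mm thick; origin under the plate's centre, x across its short side, y along the long side, z up. On it a vee cradle at y = +45 mm holding the lock cylinder along x; at y = -45 mm a round post (22 mm) that carries the clamp arm; a stop pin (10 mm, top 82 mm above the bench) at x = +19.5, y = -12 mm.
- cradle (a point): Centre of the lock cylinder's place in the vee cradle, on the cylinder's axis, 46 mm above the bench; axes as the fixture's. The crown of the cylinder is at 62 mm.
- pivot (a point): Point on the vertical axis about which the clamp arm swings, 112 mm above the bench, level with the middle of the thumbscrew's head (the post and arm there end at 91 mm). Axes as the fixture's. The hinge is stiff, about 0.25 Nm (3 N at the screw): the arm stays where it is left.
- clamp_arm: Aluminium swing arm, 28 mm wide, 14 mm thick, underside 72 mm above the bench, reaching 108 mm from the pivot; origin on the pivot axis at the underside, y axis along the arm to the thumbscrew. It starts 0.6 to 1.2 rad open, counterclockwise from above; it closes clockwise onto the stop pin, where it lies along the fixture's +y, the screw right above the cradle.
- screw_head (a point): Middle of the thumbscrew's knurled steel head, on its vertical axis, 112 mm above the bench, 90 mm from the pivot axis; moves with the arm, does not turn with the screw. Head 32 mm diameter, 22 mm high (101 to 123 mm), on a 12 mm neck. Captive: it does not rise or sink as it turns; clockwise from above tightens. It has to turn 2.2 to 6 rad, not known beforehand; loosening up to 2.5 rad is harmless.
- screw_washer (a point): Brass washer under the screw's neck, point on the screw axis at its top, 90 mm above the bench. The screw runs with about 0.04 Nm; from where it seats the torque climbs steadily, about 0.8 Nm per further rad of turning. Finger-tight is 0.15 to 0.4 Nm; beyond about 0.55 Nm the cylinder is crushed. It keeps its clamping when let go.
- foot (a point): Foot under the arm on the screw axis: brass pad, 18 mm diameter, 0.7 mm above the cylinder's crown, with a 9 mm centre pin in it; this point is fixed to the arm, at its underside, 72 mm above the bench. Turning the screw lowers the pin 0.6 mm per rad; it touches the crown about 1 rad before the screw seats, which is not felt in the torque. Tightening beyond that presses the pad down too.
- lock_cylinder: Loose brass lock cylinder, 32 mm diameter, 40 mm long, with a 37 mm flange 3 mm thick at its +x end and a flat tailpiece at the other, about 240 g, lying in the vee cradle along x; origin on its axis at mid length (of the 32 mm part). It stays there: only to be clamped by the arm's foot.
- spare_cylinder: Bystander: steel lock cylinder 32 mm diameter, standing on its flange by the fixture, 43 mm high and its flat tailpiece up to 59 mm; origin under its centre.
- screwdriver: Bystander: screwdriver lying by the fixture, 170 mm long; origin under its middle, x along it.
- padlock: Bystander: brass padlock lying flat, 44 x 40 mm body, 18 mm thick; origin under the body's centre.
- screw_jar: Bystander: glass jar 52 mm diameter, 62 mm high with a steel cap; origin under its centre.
- door_knob: Bystander: brass door knob 54 mm diameter, standing on its rose, 58 mm high; origin under its centre.
- strike_plate: Bystander: steel strike plate lying flat, 25 x 90 x 5 mm; origin under its centre.
- lever_handle: Bystander: aluminium lever door handle standing on its 44 mm rose, 90 mm long, 44 mm high; origin under the rose's centre.
There are look-alikes about, which are no part of the job. Leave any green look-alike of the lock_cylinder alone.

How it is judged:
By the outcome, as a careful person would: the job done as asked, in the order asked, and still so for the second after the job is handed in, with the robot touching nothing.
It also fails if it takes over 72 s, if anything falls off the work surface, if the arm or the gripper's body presses on something with over 40 N, if the wrist force passes 120 N, or if a joint passes its speed limit or range.

## Working session

There is one attempt and no reset: what is moved stays moved. The work goes in short steps, Python scripts to look and compute and a tool call to move; the robot and the scene stay as the last step left them, time stands still between calls to the robot, and variables do not carry over. Pictures are saved under pics/ and viewed, about 8 in all and at most 12, crops included, and the job is handed in when it is done.

Besides the shell and the picture viewer there is one more tool, called as name(argument=value, ...) on one line, values as JSON. apply_moves: Moves the arm, as the interface text tells. Its arguments: {"type":"object","properties":{"deltas":{"type":"string"}},"required":["deltas"]}

```bash
mkdir -p pics; cat > h.py <<'E'
import numpy as np,cv2
from bench import ctrl,eyes,job
from scipy.spatial.transform import Rotation as R
def snap(n,f):
    c=eyes.calibration(n);p,d=eyes.camera(n)
    cv2.imwrite(f'pics/{f}.png',p[:,:,::-1]);np.savez(f'pics/{f}.npz',p=p,d=d,**c);return p,d,c
def ray(c,u,v,z):
    T=c['T'];a=np.linalg.solve(np.eye(3),[(u-c['cx'])/c['fx'],(v-c['cy'])/c['fy'],1])
    r=T[:3,:3]@a;return T[:3,3]+r*(z-T[2,3])/r[2]
def pt(c,u,v,d):
    return (c['T']@np.array([(u-c['cx'])/c['fx']*d,(v-c['cy'])/c['fy']*d,d,1]))[:3]
E
python3 - <<'E'
from h import *
snap('scene','s0');p,d,c=snap('top','t0');print(c); print(ctrl.get_state())
a=cv2.imread('pics/s0.png');b=cv2.imread('pics/t0.png')
E
```

```text
{'fx': 477.69719813487694, 'fy': 477.69719813487694, 'cx': 320.6059909479778, 'cy': 197.04244586039775, 'T': array([[-0.02775727, -0.99527252,  0.09307062,  0.41839505],
       [-0.99948744,  0.02911879,  0.01330273, -0.04641633],
       [-0.01594995, -0.09265367, -0.99557064,  1.61982601],
       [ 0.        ,  0.        ,  0.        ,  1.        ]])}
{'time': 0.1, 'joints': array([-1.31579346e+00,  1.16461216e-01,  1.44219339e+00,  1.15120826e-05,
        1.58400996e+00, -3.78019371e-02]), 'joint_velocities': array([ 2.31631195e-03, -1.45834570e-03, -1.18633245e-03, -7.24774220e-05,
       -2.24157184e-03, -1.38403452e-03]), 'tau': array([ 2.61091394e-03, -7.33665919e+01, -6.33784890e+01, -6.19768275e-05,
        5.26417614e-03,  6.56371230e-05]), 'ee_pos': array([ 0.19480059, -0.64618399,  0.30322347]), 'orientation': array([ 9.89302144e-01,  1.45880023e-01, -5.23689286e-05, -5.33421232e-04]), 'wrist_force': array([ 0.0394584 , -0.41216456,  0.22316493]), 'torque': array([-0.01463947,  0.02549277, -0.04914279]), 'finger_gap': 0.9961404805420969}
```

View pics/t0.png

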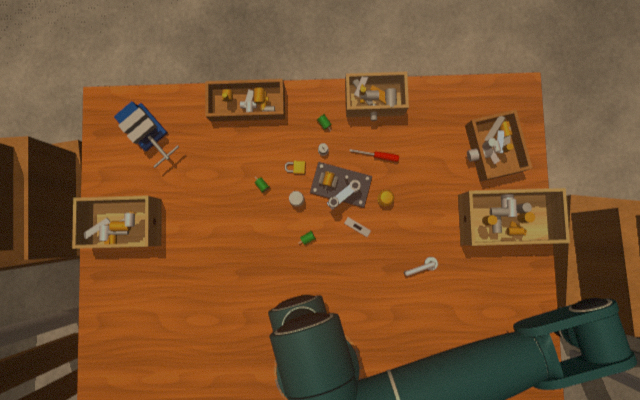

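View pics/s0.png

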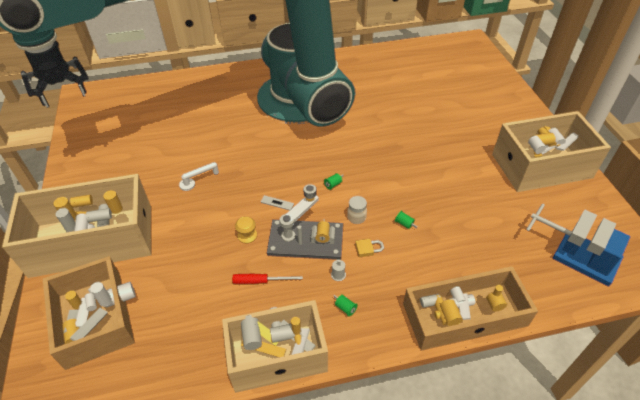

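Top view: the fixture is at about (341,185) with the brass cylinder in the cradle at (327,180). The arm is open from the post at (355,186) to the head at (335,201). The green look-alikes at (262,184), (307,238) and (324,121) stay untouched. Next I'll enlarge and measure.

```bash
python3 - <<'E'
from h import *
z=np.load('pics/t0.npz');d=z['d'];c={k:z[k] for k in('fx','fy','cx','cy','T')}
p=z['p'];cv2.imwrite('pics/t0c.png',cv2.resize(p[140:250,270:430,::-1],None,fx=5,fy=5,interpolation=cv2.INTER_CUBIC))
u,v=np.meshgrid(np.arange(640),np.arange(400))
P=np.stack([(u-c['cx'])/c['fx']*d,(v-c['cy'])/c['fy']*d,d,np.ones_like(d)],-1)@c['T'].T
np.set_printoptions(linewidth=250)
print((P[160:212:2,306:376:2,2]*1000).astype(int))
h=P[...,2];roi=np.zeros_like(h,bool);roi[158:215,305:378]=1
hd=roi&(h>.110)&(h<.14);print(hd.sum(),P[hd].mean(0),u[hd].mean(),v[hd].mean())
pl=roi&(h>.010)&(h<.022);r=cv2.minAreaRect(P[pl][:,:2].astype(np.float32)*1000);print(pl.sum(),r)
hsv=cv2.cvtColor(p,cv2.COLOR_RGB2HSV);print(hsv[200,350],hsv[165,320])
E
```

```text
[[  8   2  -4   1  -3  -2   0  -2  -1   4   4   5  -1  -2   2  -2   0   2   3  -1  -5  -3   1  -3  -6  -2   0   0   4  -4  -3   0  -7   0  -1]
 [ -2   9  -3   0  -3  -2  15  -2  -6   0  -4   1  -2  -5   0   0  -4   0  -1   1  -4  -6  -2  -4  -3   8   0   0  -1   1  -3  -1   0   2   0]
 [  1   0   3   2  -2  -2  21  21  13  25  13   8   1   3   1  -1  -2   0   8  -4  -5   3   5   1   0   2  -1  -4   3   0   3   3  -2   0  -4]
 [  0   0   6  -5  -1   5  18  22  16  14  13  13  19  18  10  -7  -4   6   1   0   5   0  -3 -12   3  -1  -2  -1  -4   3   1  -1  -5   2   4]
 [ -4   1   2   3  -3  11  19  12  18  13  15  12  11  18  13  15  19  24   0   0  -3  -8  -4  -6   1   4   6  -1   2  -2   4   5  -6   1   1]
 [ -3  -1   2   1   2  10  16  16  10  20  16  19  18  14  12  18  17  19  16  19  19  15  -1   8   4   0   3   1   2   1   0   1  -1   1  -4]
 [ -3   8  -3   7   5  11  14  11  17  16  60  65  14  17  21  17  15  16  15  15  17  10  11  14  10  10  -2  -2   1   6   0   1   0  -6   3]
 [  5  -1   0   0  -3  11  21  14  49  37  59  54  60  63  60  14  10  18  13  18  18  18  17  19  
[... 2143 characters left out ...]
  16  14  19  14  21  15   0   0  -1   4   2]
 [  0   4  -3  -1  -2  -3   7   4  -2   3   7  -8 113 120 121 122  -1   0  -1  -5   3   2  -2  -7  -2   0  12  13  17   0   4   2  -7   1   1]
 [  0  -2   1   4   0  -4   6   0  -3  -3   3   1  86  86   1  -2  -1  -4   1  -2   0  -7  -2   4   1  -2   1  -6  -4   7   2  -1  -2  -2   0]
 [  5   6  -3   0  -1  -1  -1  -1  -1   3   4   2   1   2  -1   0   0  -2   5  -6  10   6   0   1   1   4  -4   0  -5  -3  -8  -3   0  -2   0]]
89 [ 0.54147693 -0.06513586  0.12246428  1.        ] 333.0674157303371 202.03370786516854
1204 ((615.4616088867188, -99.09243774414062), (205.93722534179688, 204.0763397216797), 78.83683776855469)
[  8 101  63] [ 19  63 149]
```

View pics/t0c.png

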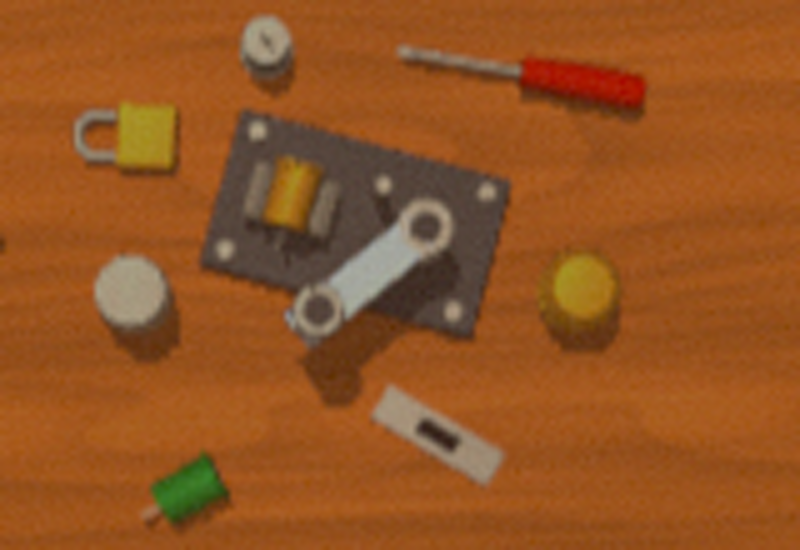

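The crop shows the plate corners at (243,112), (510,183), (473,336) and (203,265), the post at (427,225), the pin at (384,185), and the head at (318,308). The brass cylinder in the cradle is at (293,195), and it is the only one there.

```bash
python3 - <<'E'
from h import *
z=np.load('pics/t0.npz');c={k:z[k] for k in('fx','fy','cx','cy','T')}
f=lambda x,y,h:ray(c,270+(x+.5)/5-.5,140+(y+.5)/5-.5,h)[:2]
C=np.array([f(*q,.016) for q in[(243,112),(510,183),(473,336),(203,265)]])
print(C,C.mean(0),[np.linalg.norm(C[i]-C[i-1]) for i in range(4)])
yv=C[0]-C[1]+C[3]-C[2];yaw=np.arctan2(-yv[0],yv[1]);print('yaw',yaw)
M=np.array([[np.cos(yaw),-np.sin(yaw)],[np.sin(yaw),np.cos(yaw)]]);o=C.mean(0)
for n,q in dict(post=(0,-.045),pin=(.0195,-.012),cradle=(0,.045)).items():print(n,o+M@q)
pv=f(427,225,.091);hd=f(318,308,.123);print('seen post',pv,'pin',f(384,185,.082),'head',hd,'cyl',f(293,195,.06),np.linalg.norm(hd-pv))
a=hd-pv;print('open',np.arctan2(-a[0],a[1])-yaw)
print('TCP yaw', R.from_quat(ctrl.get_state()['orientation']).as_matrix())
E
```

```text
[[ 0.68803272 -0.02013604]
 [ 0.63401733 -0.19927354]
 [ 0.53111812 -0.17054934]
 [ 0.58441459  0.00972044]] [ 0.60939569 -0.09505962] [np.float64(0.10783378408752016), np.float64(0.18710399691538188), np.float64(0.10683317201475184), np.float64(0.18798326536000748)]
yaw -0.2901536229690848
post [ 0.59652122 -0.13817862]
pin [ 0.6246474  -0.11213696]
cradle [ 0.62227016 -0.05194062]
seen post [ 0.59828546 -0.13777698] pin [ 0.62628081 -0.11135931] head [ 0.54404683 -0.06562873] cyl [ 0.62441345 -0.05224917] 0.09026183721107142
open 0.9347842875762309
TCP yaw [[ 9.57438032e-01  2.88638784e-01 -2.59248390e-04]
 [ 2.88638895e-01 -9.57437469e-01  1.04015038e-03]
 [ 5.20136168e-05 -1.07070870e-03 -9.99999425e-01]]
```

```bash
cat >> h.py <<'E'
def to(x,y,z,ang,open_=None):
    "print delta (units) to world target; ang = world angle (deg) of tool y"
    s=ctrl.get_state();M=R.from_quat(s['orientation']).as_matrix()
    d=M.T@(np.array([x,y,z])-s['ee_pos'])/.03
    a=np.degrees(np.arctan2(M[1,1],M[0,1]));t=(a-ang)/6
    print('t',round(s['time'],2),'delta',d.round(2),'turn',round(t,2),'| ang',a.round(1),'pos',s['ee_pos'].round(4),'j',s['joints'].round(2),'gap',round(s['finger_gap'],3),'F',s['wrist_force'].round(1),'T',s['torque'].round(3))
E
python3 -c "
from h import *
to(.544,-.066,.26,36.9)"
```

```text
t 0.1 delta [ 16.73 -15.16   1.46] turn -18.35 | ang -73.2 pos [ 0.1948 -0.6462  0.3032] j [-1.32  0.12  1.44  0.    1.58 -0.04] gap 0.996 F [ 0.  -0.4  0.2] T [-0.015  0.025 -0.049]
```

apply_moves(deltas="100 16.7 -15.2 0 0;100 16.7 -15.2 0 0;100 16.7 -15.2 0 0;100 16.7 -15.2 0 0;100 16.7 -15.2 0 0")

```text
time: 0.52
ee_pos: [0.3023, -0.4657, 0.3034]
orientation: [0.989, 0.146, -0.0, -0.001]
wrist_force: [0.8, -0.4, 0.1]
finger_gap: 1.002
```

apply_moves(deltas="100 11.5 -10.4 0 0;100 11.5 -10.4 0 0;100 11.5 -10.4 0 0;100 11.5 -10.4 0 0;100 11.5 -10.4 0 0")

```text
time: 0.93
ee_pos: [0.4097, -0.2871, 0.3038]
orientation: [0.989, 0.145, -0.0, -0.001]
wrist_force: [0.7, 0.0, 0.1]
finger_gap: 1.003
```

```bash
python3 -c "
from h import *
to(.544,-.066,.26,36.9)"
```

```text
t 0.93 delta [ 6.41 -5.77  1.47] turn -18.36 | ang -73.3 pos [ 0.4097 -0.2871  0.3038] j [-0.66 -0.27  1.81  0.    1.61  0.62] gap 1.003 F [0.7 0.  0.1] T [0.008 0.038 0.001]
```

apply_moves(deltas="100 6.4 -5.8 1.5 0;100 6.4 -5.8 1.5 0;100 6.4 -5.8 1.5 0;100 6.4 -5.8 1.5 0;100 6.4 -5.8 1.5 0")

```text
time: 1.35
ee_pos: [0.5153, -0.1109, 0.2682]
orientation: [0.989, 0.146, -0.0, -0.001]
wrist_force: [0.3, -1.3, -0.1]
finger_gap: 1.004
```

apply_moves(deltas="60 1.1 -1.0 0 -1.1;60 1.1 -1.0 0 -2.2;60 1.1 -1.0 0 -3.3;60 1.1 -1.0 0 -4.4;60 1.1 -1.0 0 -5.5")

```text
time: 1.77
ee_pos: [0.5383, -0.0721, 0.2678]
orientation: [0.906, 0.424, -0.0, -0.001]
wrist_force: [0.2, -0.7, 0.7]
finger_gap: 0.597
```

apply_moves(deltas="60 0 0 0 -1.1;60 0 0 0 -2.2;60 0 0 0 -3.3;60 0 0 0 -4.4;60 0 0 0 -5.5")

```text
time: 2.18
ee_pos: [0.5382, -0.0721, 0.2675]
orientation: [0.746, 0.666, -0.0, -0.001]
wrist_force: [-0.0, -0.1, 0.5]
finger_gap: 0.599
```

apply_moves(deltas="60 0 0 0 -1.1;60 0 0 0 -2.2;60 0 0 0 -3.3;60 0 0 0 -4.4;60 0 0 0 -5.5")

```text
time: 2.6
ee_pos: [0.5381, -0.0721, 0.2671]
orientation: [0.524, 0.852, 0.0, -0.001]
wrist_force: [-0.3, -0.3, 0.1]
finger_gap: 0.601
```

```bash
python3 -c "
from h import *
to(.544,-.066,.25,36.9)
p,d,c=snap('wrist','w1');print(c);to(.544,-.066,.25,36.9)"
```

```text
t 2.6 delta [0.09 0.27 0.57] turn -1.69 | ang 26.8 pos [ 0.5381 -0.0721  0.2671] j [-0.18 -0.16  1.77  0.    1.53 -0.65] gap 0.601 F [-0.3 -0.3  0.1] T [-0.032  0.058  0.048]
{'fx': 309.70691628693146, 'fy': 309.70691628693146, 'cx': 316.9329171805171, 'cy': 197.74625234805845, 'T': array([[ 0.89268935,  0.43046664,  0.13343235,  0.50425617],
       [ 0.45067058, -0.85179256, -0.26710571, -0.00440551],
       [-0.00132342,  0.29857646, -0.9543848 ,  0.33835094],
       [ 0.        ,  0.        ,  0.        ,  1.        ]])}
t 2.65 delta [0.09 0.27 0.57] turn -1.6 | ang 27.3 pos [ 0.5381 -0.0721  0.2672] j [-0.18 -0.16  1.77  0.    1.53 -0.66] gap 0.602 F [ 0.1 -0.  -0.5] T [-0.008  0.003  0.065]
```

View pics/w1.png

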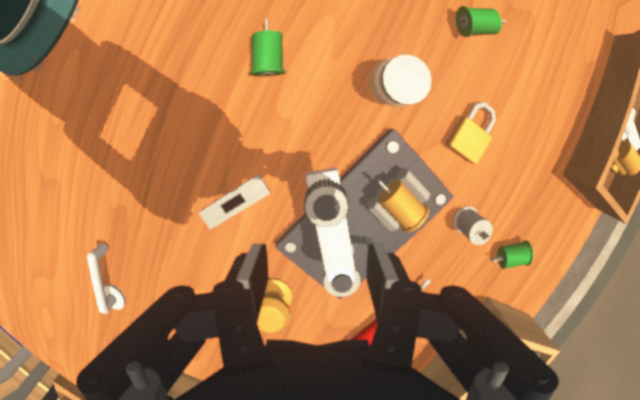

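The wrist view shows the head top at about (326,206) and the post at (342,282). The brass cylinder is in the cradle at (403,206).

```bash
cat >> h.py <<'E'
def fray(c,u,v,z):
    x=np.array([u-c['cx'],v-c['cy']])/c['fx'];r=np.hypot(*x)
    a=np.append(x/r*np.sin(r),np.cos(r));q=c['T'][:3,:3]@a
    return (c['T'][:3,3]+q*(z-c['T'][2,3])/q[2])[:2]
E
python3 - <<'E'
from h import *
z=np.load('pics/w1.npz');c={k:z[k] for k in('fx','fy','cx','cy','T')}
h=fray(c,326,206,.123);p=fray(c,342,282,.091);print(h,p,np.linalg.norm(h-p))
print('jaw tips',fray(c,252,270,.19),fray(c,380,270,.19))
C=np.array([fray(c,*q,.016) for q in[(392,147),(440,199),(291,247)]]);print(C, np.linalg.norm(C[0]-C[1]),np.linalg.norm(C[0]-C[2]))
E
```

```text
[ 0.54317758 -0.0673449 ] [ 0.59741432 -0.13724327] 0.08847262992989882
jaw tips [ 0.5116122  -0.10032616] [ 0.57568827 -0.06786907]
[[ 0.59520581 -0.00791828]
 [ 0.67661919 -0.03198863]
 [ 0.54945506 -0.16168949]] 0.08489711506383216 0.1604329007204946
```

apply_moves(deltas="60 0.1 0.25 0.5 -0.8;60 0.1 0.25 0.5 -1.6;60 0.1 0.25 1.3 -1.6;60 0.1 0.25 2.1 -1.6;60 0.1 0.25 2.1 -1.6")

```text
time: 3.07
ee_pos: [0.5418, -0.0656, 0.1995]
orientation: [0.448, 0.894, -0.001, -0.004]
wrist_force: [0.2, 0.6, -1.3]
finger_gap: 0.599
```

```bash
python3 -c "
from h import *
to(.5437,-.0665,.168,36.9)"
```

```text
t 3.07 delta [-0.07  0.04  1.05] turn -0.03 | ang 36.7 pos [ 0.5418 -0.0656  0.1995] j [-0.17 -0.12  1.84  0.    1.42 -0.81] gap 0.599 F [ 0.2  0.6 -1.3] T [-0.001  0.091 -0.027]
```

apply_moves(deltas="60 -0.07 0.04 0.5 0;60 -0.07 0.04 1.05 0;60 -0.07 0.04 1.05 0;48 -0.07 0.04 1.05 0;48 -0.07 0.04 1.05 0")

```text
time: 3.48
ee_pos: [0.5442, -0.0665, 0.1696]
orientation: [0.449, 0.894, -0.0, -0.004]
wrist_force: [-0.0, -0.7, -0.1]
finger_gap: 0.479
```

```bash
python3 - <<'E'
from h import *
snap('wrist','w2')
pv=np.array([.5977,-.1375]);th0=.645
for th in (.545,.445,.345,.245,.145,.045,-.055,-.155,-.29):
    p=pv+.09*np.array([-np.sin(th),np.cos(th)]);print(th,end=' ');to(p[0],p[1],.168,np.degrees(th))
E
```

```text
0.545 t 3.53 delta [0.03 0.3  0.06] turn 0.91 | ang 36.7 pos [ 0.5443 -0.0666  0.1697] j [-0.17 -0.09  1.87  0.    1.37 -0.81] gap 0.48 F [1.3 0.  1.3] T [ 0.03  -0.013 -0.048]
0.445 t 3.53 delta [-0.02  0.6   0.06] turn 1.87 | ang 36.7 pos [ 0.5443 -0.0666  0.1697] j [-0.17 -0.09  1.87  0.    1.37 -0.81] gap 0.48 F [1.3 0.  1.3] T [ 0.03  -0.013 -0.048]
0.345 t 3.53 delta [-0.09  0.89  0.05] turn 2.82 | ang 36.7 pos [ 0.5443 -0.0666  0.1697] j [-0.17 -0.09  1.87  0.    1.37 -0.81] gap 0.48 F [1.3 0.  1.3] T [ 0.03  -0.013 -0.048]
0.245 t 3.53 delta [-0.19  1.17  0.05] turn 3.78 | ang 36.7 pos [ 0.5443 -0.0666  0.1697] j [-0.17 -0.09  1.87  0.    1.37 -0.81] gap 0.48 F [1.3 0.  1.3] T [ 0.03  -0.013 -0.048]
0.145 t 3.53 delta [-0.32  1.44  0.05] turn 4.73 | ang 36.7 pos [ 0.5443 -0.0666  0.1697] j [-0.17 -0.09  1.87  0.    1.37 -0.81] gap 0.48 F [1.3 0.  1.3] T [ 0.03  -0.013 -0.048]
0.045 t 3.53 delta [-0.48  1.7   0.05] turn 5.69 | ang 36.7 pos [ 0.5443 -0.0666  0.1697] j [-0.17 -0.09  1.87  0.    1.37 -0.81] gap 0.48 F [1.3 0.  1.3] T [ 0.03  -0.013 -0.048]
-0.055 t 3.53 delta [-0.66  1.94  0.05] turn 6.64 | ang 36.7 pos [ 0.5443 -0.0666  0.1697] j [-0.17 -0.09  1.87  0.    1.37 -0.81] gap 0.48 F [1.3 0.  1.3] T [ 0.03  -0.013 -0.048]
-0.155 t 3.53 delta [-0.86  2.16  0.05] turn 7.6 | ang 36.7 pos [ 0.5443 -0.0666  0.1697] j [-0.17 -0.09  1.87  0.    1.37 -0.81] gap 0.48 F [1.3 0.  1.3] T [ 0.03  -0.013 -0.048]
-0.29 t 3.53 delta [-1.17  2.42  0.04] turn 8.89 | ang 36.7 pos [ 0.5443 -0.0666  0.1697] j [-0.17 -0.09  1.87  0.    1.37 -0.81] gap 0.48 F [1.3 0.  1.3] T [ 0.03  -0.013 -0.048]
```

View pics/w2.png

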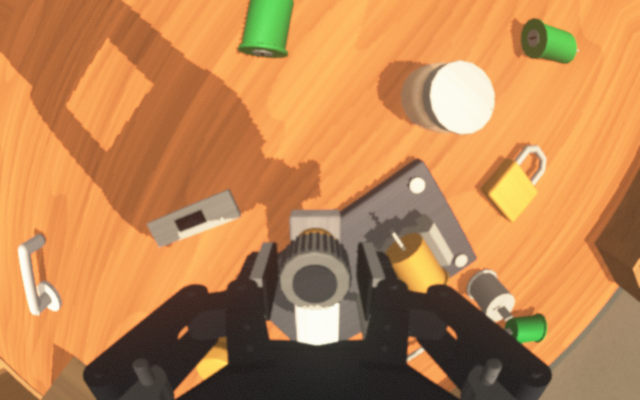

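The head is centred between the open pads, at (314,281) with the pads at 262 and 370. I'll swing the arm with the jaws loose.

apply_moves(deltas="48 0.03 0.3 0 0.9;48 -0.02 0.6 0 1.85;48 -0.09 0.9 0 2.8;48 -0.19 1.17 0 3.8;48 -0.19 1.17 0 3.8")

```text
time: 3.95
ee_pos: [0.577, -0.0499, 0.1709]
orientation: [0.618, 0.786, -0.001, -0.002]
wrist_force: [-0.1, -0.3, 0.5]
finger_gap: 0.481
```

```bash
python3 - <<'E'
from h import *
pv=np.array([.5977,-.1375])
for th in (.145,.045,-.055,-.155,-.25,-.29):
    p=pv+.09*np.array([-np.sin(th),np.cos(th)]);print(th,end=' ');to(p[0],p[1],.168,np.degrees(th))
E
```

```text
0.145 t 3.95 delta [-0.01  0.26  0.1 ] turn 0.88 | ang 13.6 pos [ 0.577  -0.0499  0.1709] j [-0.13 -0.02  1.8   0.    1.37 -0.37] gap 0.481 F [-0.1 -0.3  0.5] T [-0.022  0.001  0.009]
0.045 t 3.95 delta [-0.06  0.56  0.1 ] turn 1.84 | ang 13.6 pos [ 0.577  -0.0499  0.1709] j [-0.13 -0.02  1.8   0.    1.37 -0.37] gap 0.481 F [-0.1 -0.3  0.5] T [-0.022  0.001  0.009]
-0.055 t 3.95 delta [-0.13  0.85  0.09] turn 2.79 | ang 13.6 pos [ 0.577  -0.0499  0.1709] j [-0.13 -0.02  1.8   0.    1.37 -0.37] gap 0.481 F [-0.1 -0.3  0.5] T [-0.022  0.001  0.009]
-0.155 t 3.95 delta [-0.23  1.13  0.09] turn 3.75 | ang 13.6 pos [ 0.577  -0.0499  0.1709] j [-0.13 -0.02  1.8   0.    1.37 -0.37] gap 0.481 F [-0.1 -0.3  0.5] T [-0.022  0.001  0.009]
-0.25 t 3.95 delta [-0.35  1.39  0.09] turn 4.65 | ang 13.6 pos [ 0.577  -0.0499  0.1709] j [-0.13 -0.02  1.8   0.    1.37 -0.37] gap 0.481 F [-0.1 -0.3  0.5] T [-0.022  0.001  0.009]
-0.29 t 3.95 delta [-0.41  1.49  0.09] turn 5.04 | ang 13.6 pos [ 0.577  -0.0499  0.1709] j [-0.13 -0.02  1.8   0.    1.37 -0.37] gap 0.481 F [-0.1 -0.3  0.5] T [-0.022  0.001  0.009]
```

apply_moves(deltas="48 -0.01 0.26 0.1 0.9;48 -0.06 0.56 0.1 1.85;48 -0.13 0.85 0.1 2.8;48 -0.23 1.13 0.1 3.75;48 -0.35 1.39 0.1 4.7")

```text
time: 4.37
ee_pos: [0.6202, -0.0503, 0.1688]
orientation: [0.792, 0.611, -0.001, -0.002]
wrist_force: [-3.5, 0.2, 1.8]
finger_gap: 0.478
```

```bash
python3 - <<'E'
from h import *
pv=np.array([.5977,-.1375])
for th in (-.25,-.29,-.34):
    p=pv+.09*np.array([-np.sin(th),np.cos(th)]);print(th,end=' ');to(p[0],p[1],.168,np.degrees(th))
snap('wrist','w3')
E
```

```text
-0.25 t 4.37 delta [-0.   -0.01  0.03] turn -0.05 | ang -14.7 pos [ 0.6202 -0.0503  0.1688] j [-0.12  0.07  1.71  0.    1.36  0.13] gap 0.478 F [-3.5  0.2  1.8] T [-0.029  0.525 -0.001]
-0.29 t 4.37 delta [-0.    0.11  0.03] turn 0.33 | ang -14.7 pos [ 0.6202 -0.0503  0.1688] j [-0.12  0.07  1.71  0.    1.36  0.13] gap 0.478 F [-3.5  0.2  1.8] T [-0.029  0.525 -0.001]
-0.34 t 4.37 delta [-0.01  0.26  0.03] turn 0.8 | ang -14.7 pos [ 0.6202 -0.0503  0.1688] j [-0.12  0.07  1.71  0.    1.36  0.13] gap 0.478 F [-3.5  0.2  1.8] T [-0.029  0.525 -0.001]
```

View pics/w3.png

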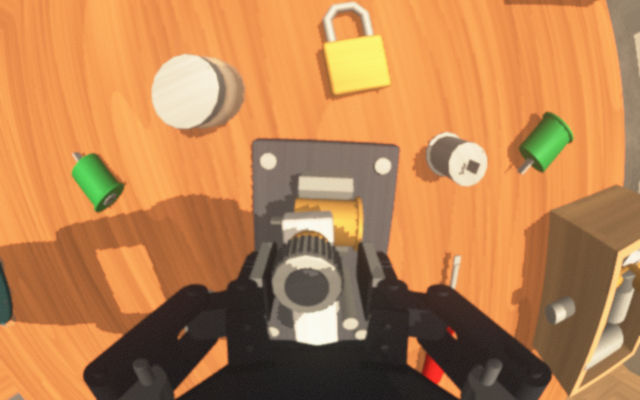

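The arm is following at a push of about 3.5 N. The head at (307,284) is against the trailing pad, just short of over the cylinder. I'll continue in small steps to the stop.

apply_moves(deltas="48 0 0.08 0 0.33;48 0 0.16 0 0.33;48 0 0.2 0 0.33;48 0 0.24 0 0.33")

```text
time: 4.75
ee_pos: [0.628, -0.0524, 0.1692]
orientation: [0.803, 0.596, -0.001, -0.002]
wrist_force: [-2.4, 3.2, 1.9]
finger_gap: 0.484
```

apply_moves(deltas="48 0 0.03 0 0;48 0 0.06 0 0")

```text
time: 4.92
ee_pos: [0.6294, -0.0527, 0.1692]
orientation: [0.803, 0.596, -0.001, -0.002]
wrist_force: [-9.1, 4.7, 3.5]
finger_gap: 0.479
```

apply_moves(deltas="48 0 0.04 0 0;48 0 0.04 0 0")

```text
time: 5.08
ee_pos: [0.6298, -0.0527, 0.1691]
orientation: [0.802, 0.597, -0.002, -0.003]
wrist_force: [-12.9, 6.0, 5.1]
finger_gap: 0.478
```

apply_moves(deltas="48 0 -0.16 0 0;62 0 -0.16 0 -1.1;62 0 -0.16 0 -2.2;62 0 -0.16 0 -3.3;62 0 -0.16 0 -4.4")

```text
time: 5.5
ee_pos: [0.6252, -0.0515, 0.1694]
orientation: [0.642, 0.767, -0.001, -0.003]
wrist_force: [0.2, -0.2, 0.9]
finger_gap: 0.619
```

```bash
python3 -c "
from h import *
to(.6234,-.0513,.168,-16.6+180)"
```

```text
t 5.5 delta [ 0.02 -0.06  0.05] turn -25.55 | ang 10.1 pos [ 0.6252 -0.0515  0.1694] j [-0.12  0.08  1.7   0.    1.37 -0.3 ] gap 0.619 F [ 0.2 -0.2  0.9] T [-0.029  0.005 -0.031]
```

The force climbed to 14 N with no motion, so the arm is at its stop. Now I'll wind the jaws back freely to gain turning range.

apply_moves(deltas="62 0 0 0 -1.1;62 0 0 0 -2.2;62 0 0 0 -3.3;62 0 0 0 -4.4;62 0 0 0 -5.5")

```text
time: 5.92
ee_pos: [0.6251, -0.0518, 0.1696]
orientation: [0.395, 0.919, 0.0, -0.003]
wrist_force: [-0.7, 0.2, 0.5]
finger_gap: 0.623
```

apply_moves(deltas="62 0 0 0 -1.1;62 0 0 0 -2.2;62 0 0 0 -3.3;62 0 0 0 -4.4;62 0 0 0 -5.5")

```text
time: 6.33
ee_pos: [0.6251, -0.052, 0.1698]
orientation: [0.114, 0.993, 0.001, -0.002]
wrist_force: [0.0, -0.2, -0.0]
finger_gap: 0.621
```

apply_moves(deltas="62 0 0 0 -1.1;62 0 0 0 -2.2;62 0 0 0 -3.3;62 0 0 0 -4.4;62 0 0 0 -5.5")

```text
time: 6.75
ee_pos: [0.6252, -0.0522, 0.17]
orientation: [-0.176, 0.984, 0.001, -0.001]
wrist_force: [-0.5, 0.2, -0.2]
finger_gap: 0.621
```

apply_moves(deltas="62 0 0 0 -1.1;62 0 0 0 -2.2;62 0 0 0 -3.3;62 0 0 0 -4.4;62 0 0 0 -5.5")

```text
time: 7.17
ee_pos: [0.6252, -0.0525, 0.1702]
orientation: [-0.451, 0.892, 0.001, -0.001]
wrist_force: [-0.4, 0.7, -0.3]
finger_gap: 0.622
```

```bash
python3 -c "
from h import *
snap('wrist','w4')
to(.6245,-.0515,.168,-16.6+180)"
```

```text
t 7.22 delta [-0.01  0.04  0.07] turn -3.2 | ang 144.2 pos [ 0.6252 -0.0524  0.1702] j [-0.12  0.08  1.7   0.    1.36 -2.64] gap 0.62 F [0.6 0.1 0.3] T [-0.037  0.014 -0.014]
```

View pics/w4.png

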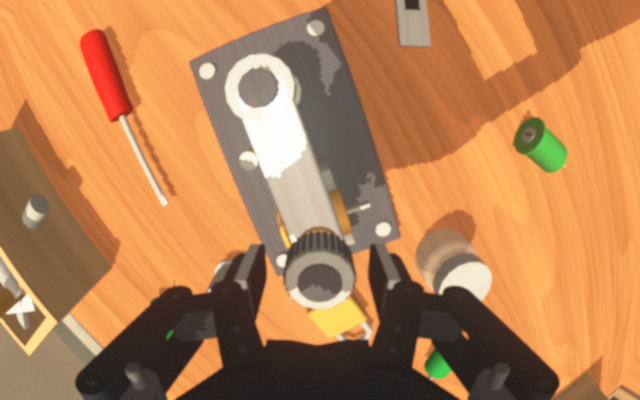

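The arm lies parallel to the plate and touches the stop pin at (249,160). The head at (320,281) is centred between the pads.

```bash
python3 - <<'E'
from h import *
for f,q in (('w4',(320.5,282)),('w2',(314.5,282))):
    z=np.load(f'pics/{f}.npz');c={k:z[k] for k in('fx','fy','cx','cy','T')};print(f,fray(c,*q,.123))
z=np.load('pics/w4.npz');c={k:z[k] for k in('fx','fy','cx','cy','T')};print('post',fray(c,259,87,.091),'pin',fray(c,248,160,.082))
E
```

```text
w4 [ 0.62444931 -0.0524517 ]
w2 [ 0.54351041 -0.06780055]
post [ 0.59741966 -0.13877491] pin [ 0.62671845 -0.11354288]
```

apply_moves(deltas="62 0 0.02 0.07 0;30 0 0.02 0.07 0;0 0 0.02 0.07 0;0 0 0.02 0.07 0;0 0 0.02 0.07 0")

```text
time: 7.63
ee_pos: [0.6245, -0.052, 0.1683]
orientation: [-0.455, 0.891, 0.001, -0.001]
wrist_force: [-4.0, 1.2, 4.3]
finger_gap: 0.352
```

```bash
python3 -c "
from h import *
to(.6245,-.0515,.168,-16.6+180)"
```

```text
t 7.63 delta [-0.01  0.01  0.01] turn -3.22 | ang 144.1 pos [ 0.6245 -0.052   0.1683] j [-0.12  0.08  1.7   0.    1.36 -2.64] gap 0.352 F [-4.   1.2  4.3] T [ 0.282  0.718 -0.065]
```

apply_moves(deltas="0 0 0 0 1;0 0 0 0 2;0 0 0 0 3;0 0 0 0 4;0 0 0 0 5")

```text
time: 8.05
ee_pos: [0.6245, -0.0521, 0.1684]
orientation: [-0.206, 0.979, 0.001, -0.001]
wrist_force: [-2.6, -0.2, 2.9]
finger_gap: 0.351
```

```bash
python3 -c "
from h import *
to(.6245,-.052,.168,-16.6)"
```

```text
t 8.05 delta [-0.    0.    0.01] turn 21.72 | ang 113.7 pos [ 0.6245 -0.0521  0.1684] j [-0.12  0.08  1.7   0.    1.36 -2.11] gap 0.351 F [-2.6 -0.2  2.9] T [-0.03   0.311  0.075]
```

Running at about 0.04–0.08 Nm, as expected. That is 0.53 rad turned so far, and at least 2.2 rad is free.

apply_moves(deltas="0 0 0 0 1;0 0 0 0 2;0 0 0 0 3;0 0 0 0 4;0 0 0 0 5")

```text
time: 8.47
ee_pos: [0.6245, -0.0522, 0.1684]
orientation: [0.058, 0.998, 0.0, -0.001]
wrist_force: [-1.2, 0.2, 0.5]
finger_gap: 0.35
```

apply_moves(deltas="0 0 0 0 1;0 0 0 0 2;0 0 0 0 3;0 0 0 0 4;0 0 0 0 5")

```text
time: 8.88
ee_pos: [0.6245, -0.0523, 0.1684]
orientation: [0.317, 0.948, -0.0, -0.001]
wrist_force: [-3.4, -0.6, 1.4]
finger_gap: 0.356
```

apply_moves(deltas="0 0 0 0 1;0 0 0 0 2;0 0 0 0 3;0 0 0 0 4")

```text
time: 9.22
ee_pos: [0.6244, -0.0523, 0.1684]
orientation: [0.51, 0.86, -0.001, -0.001]
wrist_force: [-2.9, -0.7, 1.5]
finger_gap: 0.355
```

```bash
python3 -c "
from h import *
to(.6245,-.052,.168,-16.6)"
```

```text
t 9.22 delta [0.01 0.01 0.01] turn 7.54 | ang 28.7 pos [ 0.6244 -0.0523  0.1684] j [-0.12  0.08  1.7  -0.    1.36 -0.62] gap 0.355 F [-2.9 -0.7  1.5] T [0.015 0.438 0.012]
```

apply_moves(deltas="0 0 0 0 0.8;0 0 0 0 1.6;0 0 0 0 2.5;0 0 0 0 2.5")

```text
time: 9.55
ee_pos: [0.6244, -0.0523, 0.1684]
orientation: [0.62, 0.784, -0.001, -0.001]
wrist_force: [-2.8, -0.2, 2.4]
finger_gap: 0.359
```

```bash
python3 -c "
from h import *
to(.6245,-.052,.168,-16.6)"
```

```text
t 9.55 delta [0.01 0.01 0.01] turn 4.99 | ang 13.3 pos [ 0.6244 -0.0523  0.1684] j [-0.12  0.08  1.7  -0.    1.36 -0.36] gap 0.359 F [-2.8 -0.2  2.4] T [ 0.052  0.419 -0.033]
```

apply_moves(deltas="0 0 0 0 0.5;0 0 0 0 1;0 0 0 0 1.5;0 0 0 0 1.5")

```text
time: 9.88
ee_pos: [0.6243, -0.0524, 0.1684]
orientation: [0.68, 0.733, -0.001, -0.001]
wrist_force: [-3.2, 0.3, 2.0]
finger_gap: 0.355
```

```bash
python3 -c "
from h import *
to(.6245,-.052,.168,-16.6)"
```

```text
t 9.88 delta [0.01 0.01 0.01] turn 3.49 | ang 4.3 pos [ 0.6243 -0.0524  0.1684] j [-0.12  0.08  1.7  -0.    1.36 -0.2 ] gap 0.355 F [-3.2  0.3  2. ] T [ 0.078  0.486 -0.085]
```

```bash
cat >> h.py <<'E'
def tq(n=4):
    L=[]
    for i in range(n):
        s=ctrl.get_state();L.append([s['torque'][2],s['tau'][5]]);eyes.camera('wrist')
    to(.6245,-.052,.168,-16.6);L=np.array(L);print('Tz',L[:,0].round(3),'mean',L.mean(0).round(3),'tau6',L[:,1].round(3))
E
python3 -c "
from h import *
tq()"
```

```text
t 10.08 delta [0.01 0.01 0.01] turn 3.51 | ang 4.5 pos [ 0.6243 -0.0524  0.1683] j [-0.12  0.08  1.7  -0.    1.36 -0.2 ] gap 0.35 F [-3.5  1.4  2.7] T [0.069 0.511 0.075]
Tz [-0.085 -0.087 -0.016 -0.016] mean [-0.051  0.704] tau6 [1.516 0.946 0.304 0.048]
```

apply_moves(deltas="0 0 0 0 1;0 0 0 0 2;0 0 0 0 2.5")

```text
time: 10.33
ee_pos: [0.6243, -0.0524, 0.1684]
orientation: [0.77, 0.638, -0.001, -0.001]
wrist_force: [-3.7, 0.9, 2.5]
finger_gap: 0.352
```

```bash
python3 -c "
from h import *
tq()"
```

```text
t 10.53 delta [0.01 0.   0.01] turn 1.04 | ang -10.3 pos [ 0.6243 -0.0524  0.1684] j [-0.12  0.08  1.7  -0.    1.36  0.06] gap 0.353 F [-4.5 -0.1  2.1] T [ 0.096  0.627 -0.033]
Tz [ 0.39   0.194  0.02  -0.024] mean [0.145 0.576] tau6 [ 0.125 -0.406  1.823  0.761]
```

apply_moves(deltas="0 0 0 0 0.5;0 0 0 0 1;0 0 0 0 1.5;0 0 0 0 2;0 0 0 0 2.5")

```text
time: 10.95
ee_pos: [0.6243, -0.0523, 0.1684]
orientation: [0.845, 0.535, -0.001, -0.001]
wrist_force: [-3.7, 0.2, 2.9]
finger_gap: 0.362
```

```bash
python3 -c "
from h import *
tq(3)"
```

```text
t 11.1 delta [0.02 0.   0.01] turn -1.43 | ang -25.2 pos [ 0.6243 -0.0524  0.1684] j [-0.12  0.08  1.7  -0.    1.36  0.31] gap 0.356 F [-4.1  0.3  2.8] T [0.132 0.634 0.161]
Tz [0.52  0.327 0.258] mean [ 0.369 -0.069] tau6 [-1.115 -0.876  1.783]
```

```bash
python3 -c "
from h import *
tq(8)"
```

```text
t 11.5 delta [0.01 0.   0.01] turn -1.45 | ang -25.3 pos [ 0.6243 -0.0524  0.1684] j [-0.12  0.08  1.7  -0.    1.36  0.32] gap 0.357 F [-5.5  1.1  3.4] T [0.161 0.811 0.4  ]
Tz [0.161 0.184 0.213 0.337 0.281 0.33  0.343 0.393] mean [0.28  0.377] tau6 [0.894 0.396 0.253 0.26  0.28  0.295 0.311 0.327]
```

```bash
python3 -c "
from h import *
tq(10)"
```

```text
t 12.0 delta [0.01 0.   0.01] turn -1.45 | ang -25.3 pos [ 0.6243 -0.0524  0.1684] j [-0.12  0.08  1.7  -0.    1.36  0.32] gap 0.351 F [-4.8  1.5  3.1] T [0.162 0.809 0.407]
Tz [0.4   0.429 0.413 0.389 0.361 0.381 0.382 0.384 0.364 0.323] mean [0.383 0.366] tau6 [0.341 0.352 0.343 0.363 0.374 0.377 0.378 0.378 0.378 0.378]
```

The holding torque has settled at about 0.38 Nm on both the wrist sensor and joint 6. The screw is seated, but close to the top of the finger-tight band, so I'll ease back a few degrees for margin.

apply_moves(deltas="0 0 0 0 -0.3;0 0 0 0 -0.6;0 0 0 0 -0.6")

```text
time: 12.25
ee_pos: [0.6243, -0.0524, 0.1684]
orientation: [0.827, 0.562, -0.001, -0.001]
wrist_force: [-4.8, 1.0, 3.4]
finger_gap: 0.354
```

```bash
python3 -c "
from h import *
tq(16)"
```

```text
t 13.05 delta [0.01 0.   0.01] turn -0.85 | ang -21.7 pos [ 0.6243 -0.0524  0.1684] j [-0.12  0.08  1.7  -0.    1.36  0.26] gap 0.358 F [-4.6  0.8  3.3] T [0.087 0.718 0.01 ]
Tz [ 0.07   0.071  0.011 -0.01   0.022 -0.001 -0.005  0.01  -0.019 -0.013
 -0.08  -0.015 -0.024 -0.069 -0.033 -0.05 ] mean [-0.008 -0.111] tau6 [-0.85  -0.554 -0.185 -0.02   0.027  0.025  0.01  -0.006 -0.02  -0.026
 -0.027 -0.028 -0.03  -0.031 -0.032 -0.033]
```

apply_moves(deltas="0 0 0 0 -0.2;0 0 0 0 -0.4;0 0 0 0 -0.4")

```text
time: 13.3
ee_pos: [0.6243, -0.0524, 0.1684]
orientation: [0.815, 0.579, -0.001, -0.001]
wrist_force: [-4.2, 0.6, 2.4]
finger_gap: 0.352
```

```bash
python3 -c "
from h import *
tq(14)"
```

```text
t 14.0 delta [0.01 0.   0.01] turn -0.45 | ang -19.3 pos [ 0.6243 -0.0524  0.1684] j [-0.12  0.08  1.7  -0.    1.36  0.21] gap 0.353 F [-4.9  0.   1.6] T [0.022 0.636 0.015]
Tz [0.062 0.079 0.039 0.026 0.013 0.034 0.065 0.046 0.04  0.034 0.034 0.006
 0.016 0.071] mean [ 0.04  -0.047] tau6 [-0.515 -0.361 -0.13  -0.022  0.022  0.039  0.043  0.042  0.041  0.039
  0.037  0.036  0.035  0.034]
```

apply_moves(deltas="0 0 0 0 0.1;0 0 0 0 0.2;0 0 0 0 0.3;0 0 0 0 0.4")

```text
time: 14.33
ee_pos: [0.6243, -0.0524, 0.1684]
orientation: [0.828, 0.561, -0.001, -0.001]
wrist_force: [-4.2, 0.2, 3.3]
finger_gap: 0.357
```

```bash
python3 -c "
from h import *
tq(16)"
```

```text
t 15.13 delta [0.01 0.   0.01] turn -0.85 | ang -21.7 pos [ 0.6243 -0.0523  0.1684] j [-0.12  0.08  1.7  -0.    1.36  0.25] gap 0.354 F [-5.   0.2  2.5] T [ 0.077  0.763 -0.022]
Tz [ 0.044 -0.031 -0.052  0.005 -0.046 -0.029 -0.07  -0.064 -0.028 -0.041
 -0.036 -0.032 -0.038  0.007 -0.012 -0.056] mean [-0.03  -0.031] tau6 [-0.288 -0.282  0.264  0.12   0.026 -0.015 -0.03  -0.035 -0.036 -0.035
 -0.034 -0.033 -0.032 -0.031 -0.03  -0.03 ]
```

The readings disagree: 0.38 Nm at −25.3° but about 0 at −21.7°. I'll back off a little and sweep in slowly, reading the torque while moving.

apply_moves(deltas="0 0 0 0 -0.4;0 0 0 0 -0.8;0 0 0 0 -1.2;0 0 0 0 -1.6")

```text
time: 15.47
ee_pos: [0.6243, -0.0524, 0.1684]
orientation: [0.777, 0.629, -0.001, -0.001]
wrist_force: [-3.5, 0.6, 2.0]
finger_gap: 0.356
```

```bash
cat >> h.py <<'E'
def q(n=3):
    L=[]
    for i in range(n):
        s=ctrl.get_state();L.append([s['torque'][2],s['tau'][5],np.degrees(s['joints'][5]),s['joint_velocities'][5]])
        if i<n-1:eyes.camera('wrist')
    print(s['time'].__round__(2));print(np.array(L).round(3))
E
python3 -c "
from h import *
q(6)"
```

```text
15.72
[[-4.100e-02  1.295e+00  4.893e+00 -4.990e-01]
 [ 6.300e-02  1.182e+00  4.711e+00  9.800e-02]
 [ 7.200e-02 -1.174e+00  4.957e+00  6.100e-02]
 [ 5.700e-02 -5.640e-01  5.068e+00  2.100e-02]
 [ 2.200e-02 -1.680e-01  5.094e+00  1.000e-03]
 [ 9.800e-02 -1.000e-02  5.088e+00 -3.000e-03]]
```

apply_moves(deltas="0 0 0 0 0.2;0 0 0 0 0.4;0 0 0 0 0.6;0 0 0 0 0.8;0 0 0 0 1")

```text
time: 16.13
ee_pos: [0.6243, -0.0524, 0.1684]
orientation: [0.811, 0.585, -0.001, -0.001]
wrist_force: [-5.3, 1.0, 3.3]
finger_gap: 0.357
```

```bash
python3 -c "
from h import *
q(1)"
```

```text
16.13
[[ 0.053 -0.608 11.228  0.247]]
```

apply_moves(deltas="0 0 0 0 0.2;0 0 0 0 0.4;0 0 0 0 0.6")

```text
time: 16.38
ee_pos: [0.6243, -0.0524, 0.1684]
orientation: [0.829, 0.559, -0.001, -0.001]
wrist_force: [-4.4, 0.6, 2.7]
finger_gap: 0.356
```

```bash
python3 -c "
from h import *
q(8)"
```

```text
16.73
[[ 1.4300e-01 -5.9400e-01  1.4954e+01  2.4700e-01]
 [-7.1000e-02 -6.0100e-01  1.5039e+01 -5.3000e-02]
 [-2.5000e-02  5.7200e-01  1.4908e+01 -3.5000e-02]
 [-4.4000e-02  2.8100e-01  1.4842e+01 -1.4000e-02]
 [-8.0000e-02  8.6000e-02  1.4819e+01 -5.0000e-03]
 [-6.4000e-02  3.0000e-03  1.4816e+01  1.0000e-03]
 [-4.5000e-02 -2.9000e-02  1.4813e+01 -0.0000e+00]
 [ 1.7000e-02 -3.6000e-02  1.4817e+01  1.0000e-03]]
```

apply_moves(deltas="0 0 0 0 0.1;0 0 0 0 0.2;0 0 0 0 0.3")

```text
time: 16.98
ee_pos: [0.6243, -0.0524, 0.1684]
orientation: [0.838, 0.546, -0.001, -0.001]
wrist_force: [-5.1, 0.7, 2.6]
finger_gap: 0.353
```

```bash
python3 -c "
from h import *
q(10)"
```

```text
17.43
[[ 3.5000e-02 -3.1300e-01  1.6680e+01  1.2700e-01]
 [ 1.0000e-02 -2.9100e-01  1.6724e+01 -2.6000e-02]
 [-5.0000e-02  2.6100e-01  1.6660e+01 -1.5000e-02]
 [-5.0000e-02  1.1900e-01  1.6627e+01 -7.0000e-03]
 [-2.2000e-02  2.6000e-02  1.6616e+01 -2.0000e-03]
 [-9.0000e-03 -1.4000e-02  1.6613e+01 -1.0000e-03]
 [-7.6000e-02 -3.0000e-02  1.6611e+01 -1.0000e-03]
 [-8.8000e-02 -3.5000e-02  1.6612e+01  1.0000e-03]
 [-5.9000e-02 -3.5000e-02  1.6614e+01 -0.0000e+00]
 [-3.4000e-02 -3.4000e-02  1.6614e+01 -1.0000e-03]]
```

apply_moves(deltas="0 0 0 0 0.1;0 0 0 0 0.2;0 0 0 0 0.3")

```text
time: 17.68
ee_pos: [0.6243, -0.0524, 0.1684]
orientation: [0.846, 0.533, -0.001, -0.001]
wrist_force: [-5.2, 1.0, 3.8]
finger_gap: 0.354
```

```bash
python3 -c "
from h import *
q(10)"
```

```text
18.13
[[ 5.3500e-01  1.7300e-01  1.8467e+01  1.2300e-01]
 [ 4.3300e-01  2.5400e-01  1.8505e+01 -2.8000e-02]
 [ 4.1600e-01  7.2900e-01  1.8439e+01 -1.5000e-02]
 [ 3.7200e-01  5.4800e-01  1.8414e+01 -6.0000e-03]
 [ 3.6300e-01  4.4800e-01  1.8406e+01 -1.0000e-03]
 [ 3.6800e-01  4.1000e-01  1.8402e+01  0.0000e+00]
 [ 4.3400e-01  3.9900e-01  1.8404e+01  1.0000e-03]
 [ 3.8400e-01  3.9900e-01  1.8407e+01  1.0000e-03]
 [ 4.5200e-01  4.0200e-01  1.8407e+01 -1.0000e-03]
 [ 3.6900e-01  4.0500e-01  1.8406e+01 -1.0000e-03]]
```

The rise is sharp, at the same angle as before. It holds at 0.38–0.40 Nm with pure torque and no side load, so the screw is seated and I'll stop turning here. Now I'll release and rise.

apply_moves(deltas="62 0 0 0 0;62 0 0 0 0;62 0 0 0 0;62 0 0 0 0")

```text
time: 18.47
ee_pos: [0.6244, -0.0524, 0.1683]
orientation: [0.846, 0.533, -0.001, -0.001]
wrist_force: [-0.4, 0.6, 0.4]
finger_gap: 0.619
```

apply_moves(deltas="62 0 0 -0.7 0;62 0 0 -1.5 0;62 0 0 -2.5 0;62 0 0 -3.2 0;62 0 0 -3.2 0")

```text
time: 18.88
ee_pos: [0.6257, -0.0525, 0.2697]
orientation: [0.846, 0.533, 0.001, 0.001]
wrist_force: [0.7, 1.2, 1.7]
finger_gap: 0.621
```

```bash
python3 - <<'E'
from h import *
q(2);p,d,c=snap('wrist','w5');z=np.load('pics/w5.npz')
E
```

```text
18.93
[[-1.8000e-02 -1.0000e-03  1.8418e+01 -1.0000e-03]
 [-1.6000e-02 -2.0000e-03  1.8418e+01  0.0000e+00]]
```

View pics/w5.png

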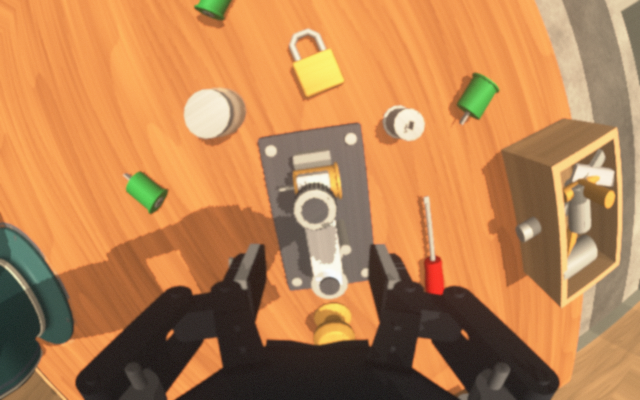

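The arm lies along the plate against the pin at (345,250), with the head at (315,207) over the cylinder. The cylinder and bystanders are in place and the gripper is clear.

```bash
python3 - <<'E'
from h import *
z=np.load('pics/w5.npz');c={k:z[k] for k in('fx','fy','cx','cy','T')}
h=fray(c,315,207,.123);p=fray(c,329,285,.091);a=h-p;print(h,p,np.linalg.norm(a),'arm yaw',np.arctan2(-a[0],a[1]),'fixture -0.29')
print(job.close_job())
E
```

```text
[ 0.62577048 -0.05116471] [ 0.59878367 -0.13758396] 0.09053494064904836 arm yaw -0.3026824275184668 fixture -0.29
the job is handed in; nothing more can be done
None
```

I swung the clamp arm to its stop pin, tightened the thumbscrew until it seated, released it, backed clear and handed the job in at about 19 s.

**Arm:** At the stop the push rose to about 14 N with almost no further motion. The last image puts the arm at -0.303 rad against the fixture's -0.290, which is within measuring error. The screw head sits over the cradle.

**Screw:** It ran at about 0.04 Nm and seated after roughly 2.9–3 rad clockwise. It held steady at 0.38–0.40 Nm on both the wrist sensor and joint 6, so it is at the upper end of the finger-tight band.

**Checks that disagreed:**
- **Peak torque:** Readings while moving reached 0.52 and 0.535 Nm. The first was probably inflated by the motion, as a similar fast move that settled near zero also read high. The second came in a slow move. Both are above the 0.4 Nm finger-tight limit, so I can't rule out a brief overshoot, though neither reached 0.55 Nm.
- **Easing back:** I eased the screw back a few degrees for margin and the torque fell to almost nothing. I backed off about 13° in all, then retightened slowly to the same angle. The torque came back much more sharply than 0.8 Nm per rad, and I did not find out why.

**Surroundings:** The last picture shows the cylinder in its cradle, and the jar, padlock, spare cylinder, screwdriver, door knob and green look-alikes looked unmoved. The strike plate and lever handle were out of that view, but nothing passed near them.

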